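# Roll the spice tin up the chute into its resting dip

## Robot

A 6-joint arm with a two-finger parallel gripper is mounted at the origin on the work surface. World frame = base frame: x ahead of the robot, y to its left, z up, the work surface at z = 0. Lengths are in mm, angles in rad, forces in N, time in s.
With the tool pointing down it reaches from about 275 to 1000 mm from the base axis. Payload 8.4 kg.
Tool frame: the origin (TCP) lies on the centre line of the jaws, within the pads' length; the fingertips stand r.tip_reach ahead of it and the grasp point (between the pads) lies 11 mm behind it (r.tip_reach is the distance from the TCP to the fingertips, in mm); z points along the fingers, y is the line along which they close (so a half turn about z gives the same grasp; the last joint's range is limited). The gripper opens to 85 mm and grips with 20 to 120 N. Pads are 22 mm wide; open, the fingers measure 114 mm over their backs; the gripper's body (76 mm by 85 mm) begins 54 mm behind the grasp point. The pads swing forward as they close: fully open they stand 13 mm farther back than shut.
Start: joints at [-1.188, 0.353, 1.633, -0, 1.155, -0.002], TCP at [234.607, -579.299, 239.281] pointing down, gripper open.
Joint ranges: [-2.63, 2.63], [-0.92, 2.1], [0.06, 2.66], [-1.3, 4.44], [0, 2.69], [-3.02, 3.02]. Speed limits (rad/s): [2.22, 2.22, 2.79, 3.14, 3.14, 3.14].

## Interface

Orientations are given as [roll, pitch, yaw] about the fixed x, y, z axes, in that order (R = Rz(yaw) Ry(pitch) Rx(roll)).
In Python, from rig import r gives the robot as it stands.
- The arm moves only by the tool carry_out, never from a script. Its argument "targets" is a list of rows, each an object with "dp": the shift along the tool's x, y, z in mm, a list of three; "yaw": the turn about the tool's z in degrees. A call has 1 to 12 rows; each row is the pose to reach, as a shift and turn from the pose commanded when the call began, along the tool's axes at that moment; what a row does not reach only later rows make up. A row lasts 1/8 s, in which the tool goes at most 62.5 mm and 10.7 degrees, less where a joint would pass 70% of its speed; a pose out of reach is approached as far as the arm can. A call with a gripper value outside its range is refused whole. "fingers" is the opening, from -1 (shut) to 1 (fully open), so that 0 is half open, set as the call begins (left out, the last holds). The fingers move at their own pace and stop on an object; "grip_force" is the grip in N (left out, the last holds). Time passes only in rows, so rows that repeat a pose let the fingers close. It gives the time, the measured TCP pose, the force, the opening and the grip force at its end, in the units of the state.
- r.sense(): the state, without advancing time (a new reading comes with each control period).
- r.grab_frame(name): name is "side" or "top" or "wrist"; returns the picture (420x560x3 uint8, red, green, blue); there is no depth.
- r.get_calibration(name): a dict with "fx", "fy", "cx", "cy" (pixels), "rvec" (rotation vector, rad) and "tvec" (3), from world to camera coordinates, as OpenCV has them. Camera axes: x right, y down, z forward; pixel columns grow to the right and rows downward; lengths in mm; the calibration is good to about 2 mm. A picture is of the moment at which its call begins: read the wrist's pose just before it. get_calibration takes no time and is no camera call; for the wrist camera it gives the pose at the moment of the call.
- r.sign_off(): hands the job in; it is judged then, once.
The state is a dict: "clock": time; "qpos": joint angles; "qvel": joint speeds; "joint_efforts": joint torques, N m; "eef_pos": TCP position; "tcp_rot": TCP orientation; "contact_force": force on the tool from outside, world axes, zero at the start; "wrist_torque": the same for the moment, N m; "opening": opening from 0.0 (shut) to 1.0 (fully open); "grasp_force": force on a finger pad.
Only numpy, scipy, OpenCV 4.12 (cv2) and the standard library are available. Lean on these libraries where they do the work, as an engineer would, in place of code of your own. Each camera call takes 0.05 s, during which the arm holds its last target. There are 200 camera calls.

## Task

The spice tin lying on its side has run down to the foot of the sloping can chute on the shop counter. Push it with the fingers, steadily, up the chute and over the crest, so that it lies in the dip at the top against the end stop and does not roll back; then take the hand away. Do not flick it, pick it up or lift it, and leave the jar, the bowl and the upright tin where they stand.

Things in the scene. Friction and masses are not known exactly. Their poses are not given: they have to be found in the camera images.
- chute: Open wooden chute with a metal floor, fixed to the counter; 340 mm long, 104 mm wide, 94 mm between two 5 mm side cheeks. Origin: on the counter under its middle; x points uphill, y across, z up; positions told below are in this frame. Floor: a straight 9 degree ramp from x = -160 mm, height 20 mm, up to the crest, then a dip. The cheeks stand 20 mm above the ramp and run straight on past the dip.
- foot_lip (a point): Top of the low lip across the chute's foot, 8 mm thick, 10 mm high above the ramp, x = -158 to -150 mm. It holds the tin back at the start; behind it the chute is open.
- crest (a point): Middle of the crest of the floor, the ramp's highest line, at x = +75 mm, 57 mm above the counter. Beyond it the floor falls by 7 degrees to 47 mm at the end stop, so a tin that is past the crest rolls on to the stop by itself.
- end_stop (a point): Middle of the face of the upright end stop, at x = +160 mm, at the height of the tin's centre when it lies there (83 mm); the stop is 10 mm thick, its top 105 mm above the counter.
- tin_center (a point): Centre of the tin to be pushed: a closed cylinder, 64 mm diameter, 88 mm long, 0.15 to 0.35 kg, steel with a paper band and a brass lid at one end, lying crosswise in the chute, free to roll. At the start it rests against the foot lip, its centre at x = -132 mm, height 57 mm; lying against the end stop its centre is at x = +128 mm, height 83 mm.
- upright_tin: A second tin of the same kind standing upright on the counter beside the chute, 64 mm diameter, 88 mm high; origin at the centre of its underside. Not to be moved.
- sweet_jar: Round glass jar with a domed brass lid, 136 mm diameter, 165 mm high, standing beyond the chute's upper end; origin at the centre of its underside. Not to be moved.
- brass_bowl: Small open brass bowl, 90 mm diameter, 40 mm high, standing beside the chute; origin at the centre of its underside. Not to be moved.
There are look-alikes about, which are no part of the job. Leave any black or blue look-alike of the part that bears tin_center alone.

How it is judged (in metres and radians):
On the way:
1. the tin is being pushed up the ramp, lying in the chute (x of tin_center in the frame of chute between -0.06 and 0.06 m and y of tin_center in the frame of chute between -0.012 and 0.012 m), for 0.1 s.
At the end, for the whole second after the job is handed in: The tin lies still (under 20 mm/s) on its side in the dip, its centre within 6 mm of its place against the end stop, between the cheeks; jar, bowl and upright tin stand within 20 mm of where they began (x of tin_center in the frame of chute between 0.122 and 0.134 m and y of tin_center in the frame of chute between -0.012 and 0.012 m and z of tin_center in the frame of chute between 0.075 and 0.09 m and linear speed of tin below 0.02 m/s and distance of each of sweet_jar, brass_bowl, upright_tin from where it was at the start of the episode below 0.02 m and angle between each of sweet_jar, brass_bowl, upright_tin's own z axis and vertical below 0.15 rad); the robot touches nothing.
It fails at once if the tin is lifted more than about 15 mm off the chute's floor ((x of tin_center in the frame of chute below -0.06 m and z of tin_center in the frame of chute above 0.085 m) or (x of tin_center in the frame of chute below 0.01 m and z of tin_center in the frame of chute above 0.096 m) or z of tin_center in the frame of chute above 0.106 m).
It fails at once if the tin leaves the chute (y of tin_center in the frame of chute above 0.03 m or y of tin_center in the frame of chute below -0.03 m or z of tin_center in the frame of chute below 0.045 m).
It fails at once if the tin is flicked or runs away (faster than 0.5 m/s) (linear speed of tin above 0.5 m/s).
It fails at once if a bystander is moved more than 20 mm or tipped (distance of any of sweet_jar, brass_bowl, upright_tin from where it was at the start of the episode above 0.02 m or angle between any of sweet_jar, brass_bowl, upright_tin's own z axis and vertical above 0.15 rad).
It also fails if it takes over 48 s, if anything falls off the work surface, if the arm or the gripper's body presses on something with over 40 N, if the wrist force passes 120 N, or if a joint passes its speed limit or range.

## Working session

There is one attempt and no reset: what is moved stays moved. The work goes in short steps, Python scripts to look and compute and a tool call to move; the robot and the scene stay as the last step left them, time stands still between calls to the robot, and variables do not carry over. Pictures are saved under pics/ and viewed, at most 10 in all, crops included, and the job is handed in when it is done.

Besides the shell and the picture viewer there is one more tool, called after "Call:" by a JSON object that holds its "api" and its "payload", one argument or row to a line. carry_out: Moves the arm, as the interface text tells. Its arguments: {"type":"object","properties":{"targets":{"type":"array","items":{"type":"object","properties":{"dp":{"type":"array","items":{"type":"number"}},"yaw":{"type":"number"}}}},"fingers":{"type":"number"},"grip_force":{"type":"number"}},"required":["targets"]}

```bash
mkdir -p pics; cat > h.py <<'E'
import numpy as np,cv2
from rig import r
def cal(n):
    c=r.get_calibration(n);K=np.array([[c['fx'],0,c['cx']],[0,c['fy'],c['cy']],[0,0,1.]])
    return K,np.array(c['rvec'],float),np.array(c['tvec'],float)
def ray(n,uv,z,c=None):
    K,rv,t=c or cal(n);R=cv2.Rodrigues(rv)[0]
    d=R.T@np.linalg.inv(K)@np.array([*uv,1.]);o=-R.T@t
    return o+d*(z-o[2])/d[2]
def proj(n,P,c=None):
    K,rv,t=c or cal(n);return cv2.projectPoints(np.array(P,float).reshape(-1,3),rv,t,K,None)[0].reshape(-1,2)
def save(n,f):
    im=r.grab_frame(n)[:,:,::-1].copy();cv2.imwrite('pics/'+f,im);return im
E
python3 - <<'E'
from h import *
a=save('top','top0.png');b=save('side','side0.png')
print(r.sense()['eef_pos'],r.sense()['tcp_rot'],r.tip_reach,r.sense()['clock'])
for n in('top','side'):
    K,rv,t=cal(n);print(n,-cv2.Rodrigues(rv)[0].T@t,K[0,0])
E
```

```text
[ 234.45572037 -578.91414914  238.64709796] [-3.14034077e+00 -2.64711408e-05  3.84758573e-01] 8.0 0.1
top [ 348.60614784   79.54973177 1018.8414376 ] 431.4373411170069
side [ 279.87583471 -513.53125968  927.13147489] 535.8562524927261
```

View pics/top0.png

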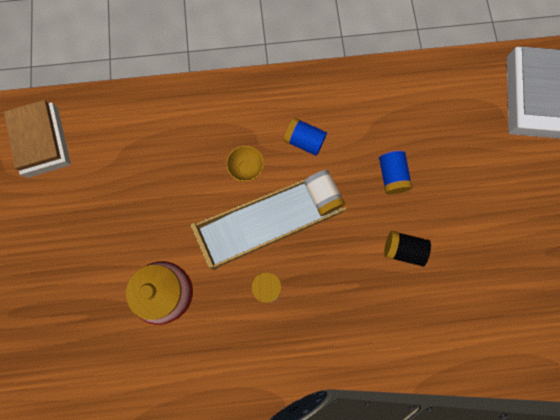

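View pics/side0.png

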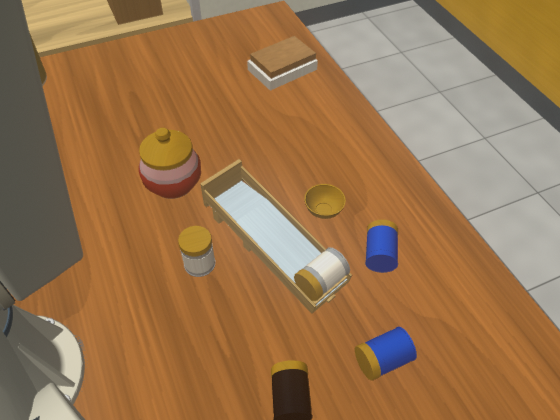

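The top view shows the white tin with a brass lid at (323,192), lying in the chute at its foot. The end stop is at about (203,247), the jar at (155,292), the upright tin at (266,288) and the bowl at (245,163). The lying look-alikes are blue at (306,137) and (396,172), and black at (408,248). Only the white one lies in the chute, so it is the target. I'll confirm it in an enlarged crop.

```bash
python3 - <<'E'
from h import *
a=cv2.imread('pics/top0.png')[155:280,180:360]
cv2.imwrite('pics/c1.png',cv2.resize(a,None,fx=4.4,fy=4.4,interpolation=cv2.INTER_CUBIC))
E
```

```text
(no output)
```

View pics/c1.png

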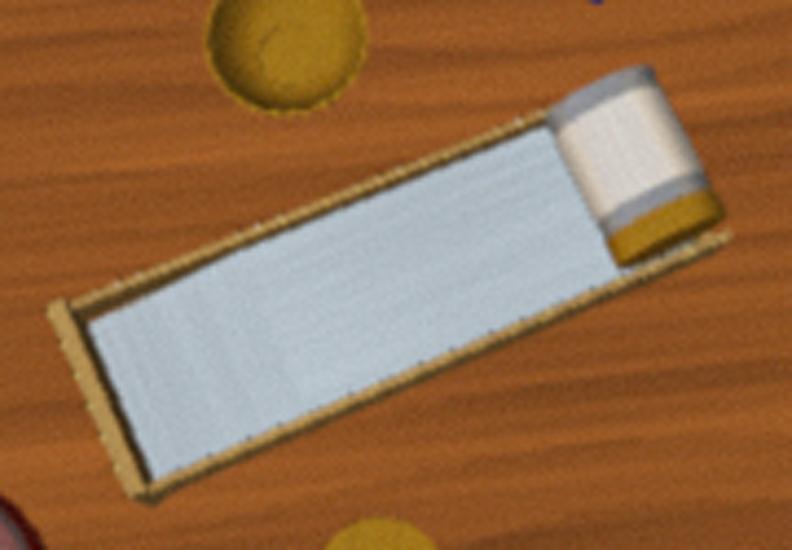

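```bash
cat >> h.py <<'E'
def T(p,P):
    x,y,a=p;c,s=np.cos(a),np.sin(a);P=np.array(P,float).reshape(-1,3)
    return np.c_[x+c*P[:,0]-s*P[:,1],y+s*P[:,0]+c*P[:,1],P[:,2]]
E
python3 - <<'E'
from h import *
from scipy.optimize import least_squares
px=np.array([(50,308),(135,497),(730,237)])/4.4+[180,155]
P=[(170,-52,105),(170,52,105),(-170,52,38.5)]
a=ray('top',px[0],105);b=ray('top',px[1],105);c=ray('top',px[2],38.5)
print(a,b,c,np.linalg.norm(a-b),np.linalg.norm((b-c)[:2]))
d=b-c
f=least_squares(lambda p:(proj('top',T(p,P))-px).ravel(),[*((b+c)/2)[:2],np.arctan2(d[1],d[0])])
p=f.x;print(p,f.fun.round(2));np.save('p.npy',p)
print('side',proj('side',T(p,P)), 'tin',proj('side',T(p,[(-132,0,57)])),proj('top',T(p,[(-132,0,57)])))
for n,u,z in(('jar',(155,292),165),('up',(266,288),88),('bowl',(245,163),40)):
    w=ray('top',u,z);print(n,w,T(p,[(0,0,0)])[0]-w)
    R=cv2.Rodrigues(np.array([0,0,-p[2]]))[0];print('chute frame',R@(w-[p[0],p[1],0]))
for X in(-220,170): print(T(p,[(X,0,57)]))
from scipy.spatial.transform import Rotation as Ro
K,rv,t=cal('side')
im=cv2.imread('pics/side0.png')
for u in proj('side',T(p,P+[(-132,44,57),(-132,-44,57),(75,-47,57),(75,47,57)])): cv2.circle(im,tuple(int(v) for v in u.round()),2,(0,0,255),-1)
cv2.imwrite('pics/s1.png',cv2.resize(im[150:330,150:400],None,fx=3,fy=3))
E
```

```text
[527.40513244 244.86204677 105.        ] [431.54192168 210.74973799 105.        ] [ 538.93542485 -102.48295146   38.5       ] 101.75168198844452 331.1315180727781
[534.36794025  69.37731812   1.90203585] [-1.04 -0.28 -1.12  0.91  2.38 -0.91]
side [[237.9667008  158.97083354]
 [199.00781148 183.95785765]
 [315.99423999 308.82297198]] tin [[321.50021846 274.36508266]] [[324.52821444 193.16233262]]
jar [391.84909776 312.90529209 165.        ] [ 142.51884249 -243.52797396 -165.        ]
chute frame [276.63910842  55.57245955 165.        ]
up [378.02819882  99.94897193  88.        ] [156.33974143 -30.5716538  -88.        ]
chute frame [ 79.75387229 137.89873321  88.        ]
bowl [675.20497532 120.11587642  40.        ] [-140.83703507  -50.73855829  -40.        ]
chute frame [   2.17803243 -149.68208951   40.        ]
[[ 605.91533294 -138.66347259   57.        ]]
[[479.08131863 230.13611095  57.        ]]
```

View pics/s1.png

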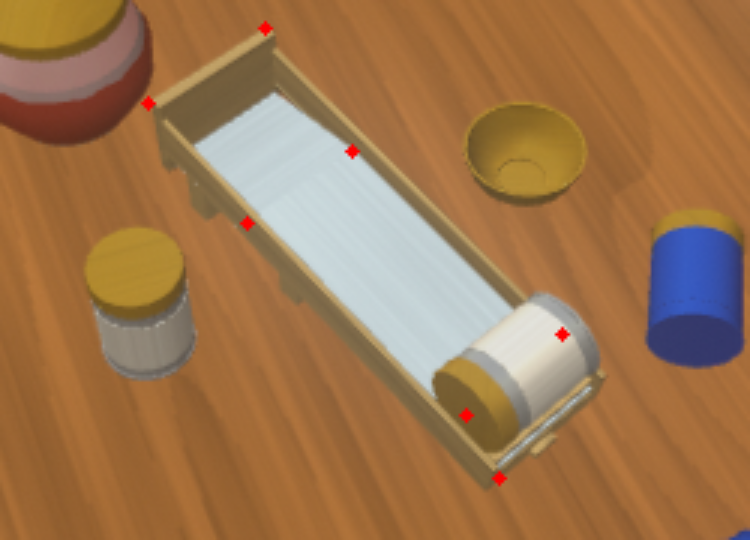

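The crop shows the white tin with its brass lid against the foot lip, so the target is confirmed. In the side view the model sits about 3 px too far at the stop end, because the cheeks seem to begin at x = -160. I'll refit with both views.

```bash
python3 - <<'E'
from h import *
from scipy.optimize import least_squares
px=np.array([(50,308),(135,497),(730,237)])/4.4+[180,155]
sx=np.array([(272,35),(155,108),(490,487)])/3+[150,150]
s=r.sense()
for X in(-160,-165,-170):
    P=[(170,-52,105),(170,52,105),(X,52,40+.158*(X+160))]
    f=least_squares(lambda p:np.r_[(proj('top',T(p,P))-px).ravel(),(proj('side',T(p,P))-sx).ravel()],np.load('p.npy'))
    print(X,f.x,f.cost,f.fun.round(1))
    if X==-160:p=f.x;np.save('p.npy',p)
print('tin',proj('side',T(p,[(-132,0,57)])),proj('top',T(p,[(-132,0,57)])))
R=cv2.Rodrigues(np.array([0,0,-p[2]]))[0]
for u in((306,137),(396,172),(408,248)): print(R@(ray('top',u,32)-[p[0],p[1],0]))
e=np.array(s['eef_pos']);y=s['tcp_rot'][2];tx=np.array([np.cos(y),np.sin(y)]);ty=np.array([np.sin(y),-np.cos(y)])
w=T(p,[(-230,0,0)])[0]-e;print('dp',w[:2]@tx,w[:2]@ty,'yaw',np.degrees(y-p[2]),w)
E
```

```text
-160 [534.28360121  62.41375324   1.89004408] 15.966674914431609 [ 2.1 -1.6  1.5 -0.2  1.8  1.3 -0.6 -0.8 -1.  -0.4 -0.5 -3.9]
-165 [533.73699928  64.17550387   1.88739819] 13.010018219354407 [ 1.3 -1.4  0.6  0.   2.9  1.  -0.9 -1.4 -1.4 -1.   0.5 -2.5]
-170 [533.20397853  65.94898486   1.88481911] 17.132395111653235 [ 0.5 -1.3 -0.4  0.2  4.1  0.7 -1.3 -1.9 -1.8 -1.7  1.5 -1.1]
tin [[322.53766345 277.74237486]] [[327.83902714 193.48150195]]
[-151.16757808 -153.5450495    32.        ]
[-308.61906952   15.79028616   32.        ]
[-248.25990546  188.20562656   32.        ]
dp 503.56352121841763 -252.39718296508144 yaw -86.24650671053142 [ 372.0139364   422.94939295 -238.64709796]
```

Call:
{"api": "carry_out", "payload": {
  "targets": [
    {"dp": [42, -23, 0], "yaw": -7},
    {"dp": [84, -46, 0], "yaw": -14},
    {"dp": [126, -69, 0], "yaw": -22},
    {"dp": [168, -92, 0], "yaw": -29},
    {"dp": [210, -115, 0], "yaw": -36},
    {"dp": [252, -138, 0], "yaw": -43},
    {"dp": [295, -162, 0], "yaw": -51},
    {"dp": [337, -185, 0], "yaw": -58},
    {"dp": [379, -208, 0], "yaw": -65},
    {"dp": [421, -231, 0], "yaw": -72},
    {"dp": [463, -254, 0], "yaw": -79},
    {"dp": [505, -277, 0], "yaw": -86.2}
  ],
  "fingers": 0
}}

```text
clock: 1.6
eef_pos: [599.4, -131.6, 239.0]
tcp_rot: [-3.141, -0.0, 1.893]
contact_force: [-0.8, -0.7, 0.3]
opening: 0.496
grasp_force: 0.0
```

```bash
python3 - <<'E'
from h import *
s=r.sense();print(s['eef_pos'],s['tcp_rot'],s['opening'],r.tip_reach,s['clock'])
p=np.load('p.npy');R=cv2.Rodrigues(np.array([0,0,-p[2]]))[0]
print(R@(np.array(s['eef_pos'])-[p[0],p[1],0]))
im=save('wrist','w1.png');c=cal('wrist')
for u in proj('wrist',T(p,[(-132,0,57),(-132,44,57),(-132,-44,57),(160,-47,105),(160,47,105),(-154,0,31)]),c): cv2.circle(im,tuple(int(v) for v in u.round()),3,(0,0,255),-1)
cv2.imwrite('pics/w1.png',im)
E
```

```text
[ 599.36178907 -131.56881418  238.9628843 ] [-3.14110433e+00 -2.34386616e-04  1.89344408e+00] 0.49646585768135437 8.0 1.6
[-204.60592006   -0.90800554  238.9628843 ]
```

View pics/w1.png

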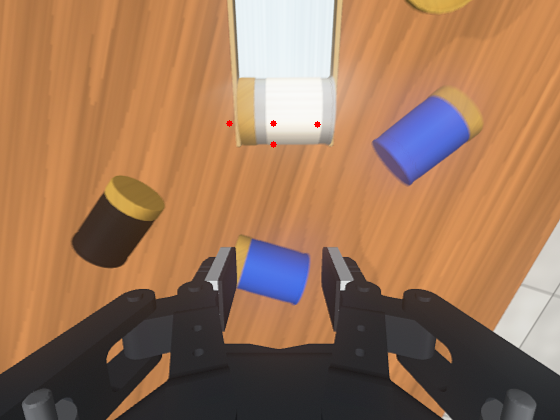

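The wrist view shows the chute foot at (285,145), the white tin at (285,112), and the blue look-alike at (272,268). The tin sits about 5 px right of the finger mid-plane. Before descending I'll check the clearance to the blue tin and the tin's x.

```bash
python3 - <<'E'
from h import *
c=cal('wrist');p=np.load('p.npy');R=cv2.Rodrigues(np.array([0,0,-p[2]]))[0]
fr=lambda w:(R@(w-[p[0],p[1],0])).round(1)
print('cam',fr(-cv2.Rodrigues(c[1])[0].T@c[2]))
for u,z in(((240,237),45),((310,255),45),((290,303),32),((310,258),32),((236,146),40),((333,144),40),((285,145),31),((285,78),70)): print(u,z,fr(ray('wrist',u,z,c)))
th=np.linspace(0,2*np.pi,73)
for X in(-140,-132,-124,-116):
    q=proj('wrist',T(p,np.c_[X+32*np.cos(th),0*th,57+32*np.sin(th)]),c);print(X,q[:,1].min(),q[:,1].max())
print(proj('wrist',T(p,[(-205,0,231)]),c))
E
```

```text
cam [-136.4   -5.   373.9]
(240, 237) 45 [-257.1   36.7   45. ]
(310, 255) 45 [-278.4  -44.    45. ]
(290, 303) 32 [-349.5  -22.8   32. ]
(310, 258) 32 [-287.9  -45.7   32. ]
(236, 146) 40 [-155.7   39.4   40. ]
(333, 144) 40 [-152.4  -64.3   40. ]
(285, 145) 31 [-154.5  -13.2   31. ]
(285, 78) 70 [-92.  -11.2  70. ]
-140 97.52442121359132 163.75775021604716
-132 88.68518451195051 155.83561590361603
-124 79.6901949934153 147.80644928344336
-116 70.5139418953288 139.68842816132488
[[266.47857955 267.21243175]]
```

Call:
{"api": "carry_out", "payload": {
  "targets": [
    {"dp": [0, 5, 30]},
    {"dp": [0, 5, 60]},
    {"dp": [0, 5, 90]},
    {"dp": [0, 5, 120]},
    {"dp": [0, 5, 145]},
    {"dp": [0, 5, 165]},
    {"dp": [0, 5, 180]},
    {"dp": [0, 5, 188]},
    {"dp": [0, 5, 188]},
    {"dp": [0, 5, 188]}
  ]
}}

```text
schema error: expected keys dp, yaw
```

```bash
python3 - <<'E'
from h import *
im=save('side','s2.png');w=save('wrist','w2.png')
cv2.imwrite('pics/m2.png',np.hstack([cv2.resize(im[150:400,200:450],(400,400)),cv2.resize(w[:,70:490],(400,400))]))
E
```

```text
(no output)
```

View pics/m2.png

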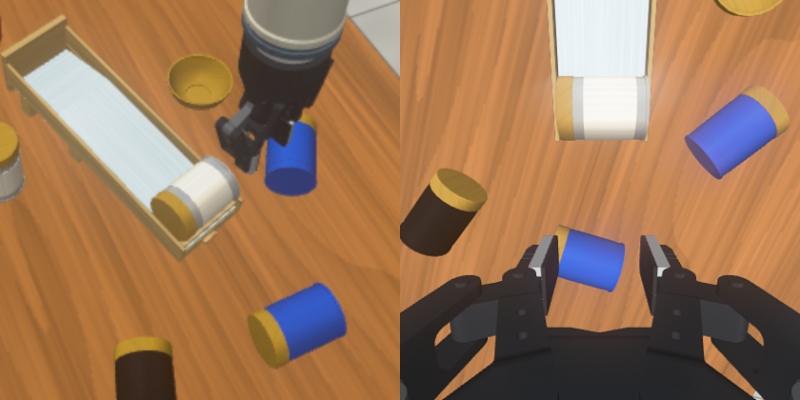

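The move was refused because yaw is a required key, so the picture still shows the hand high behind the foot of the chute, with the tin undisturbed. I'll send the descent again.

Call:
{"api": "carry_out", "payload": {
  "targets": [
    {"dp": [0, 5, 30], "yaw": 0},
    {"dp": [0, 5, 60], "yaw": 0},
    {"dp": [0, 5, 90], "yaw": 0},
    {"dp": [0, 5, 120], "yaw": 0},
    {"dp": [0, 5, 145], "yaw": 0},
    {"dp": [0, 5, 165], "yaw": 0},
    {"dp": [0, 5, 180], "yaw": 0},
    {"dp": [0, 5, 188], "yaw": 0},
    {"dp": [0, 5, 188], "yaw": 0},
    {"dp": [0, 5, 188], "yaw": 0}
  ]
}}

```text
clock: 3.0
eef_pos: [604.0, -131.5, 52.0]
tcp_rot: [3.141, 0.001, 1.889]
contact_force: [-0.8, 0.2, 0.1]
opening: 0.497
grasp_force: 0.0
```

```bash
python3 - <<'E'
from h import *
im=save('side','s3.png');w=save('wrist','w3.png')
cv2.imwrite('pics/m3.png',np.hstack([cv2.resize(im[150:400,200:450],(400,400)),cv2.resize(w[:,70:490],(400,400))]))
E
```

```text
(no output)
```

View pics/m3.png

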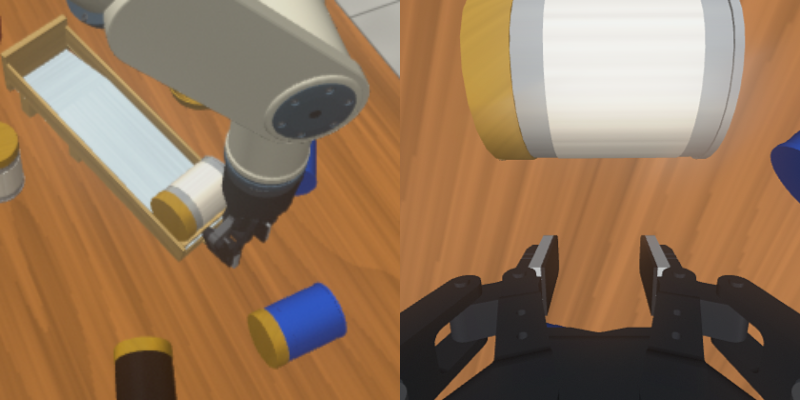

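The pads (mid-line at px 600) are centred behind the tin (about 603), clear of the lip and of the blue tin. Next is a steady push.

Call:
{"api": "carry_out", "payload": {
  "targets": [
    {"dp": [9, 0, 0], "yaw": 0},
    {"dp": [18, 0, 0], "yaw": 0},
    {"dp": [27, 0, 0], "yaw": 0},
    {"dp": [34, 0, -1], "yaw": 0},
    {"dp": [41, 0, -2], "yaw": 0},
    {"dp": [48, 0, -3], "yaw": 0},
    {"dp": [56, 0, -4], "yaw": 0},
    {"dp": [64, 0, -5.5], "yaw": 0},
    {"dp": [72, 0, -6.5], "yaw": 0},
    {"dp": [80, 0, -8], "yaw": 0},
    {"dp": [88, 0, -9], "yaw": 0},
    {"dp": [94, 0, -10], "yaw": 0}
  ]
}}

```text
clock: 4.6
eef_pos: [576.8, -43.8, 63.3]
tcp_rot: [3.137, 0.005, 1.89]
contact_force: [2.2, -13.4, 11.1]
opening: 0.497
grasp_force: 6.8
```

```bash
python3 - <<'E'
from h import *
im=save('side','s4.png');w=save('wrist','w4.png')
s=r.sense();print(s['contact_force'],s['eef_pos'],s['clock'])
cv2.imwrite('pics/m4.png',np.hstack([cv2.resize(im[150:400,200:450],(400,400)),cv2.resize(w[:,70:490],(400,400))]))
E
```

```text
[ 3.35861761 -7.69544084  7.29744903] [576.53302882 -43.24355964  63.18702207] 4.7
```

View pics/m4.png

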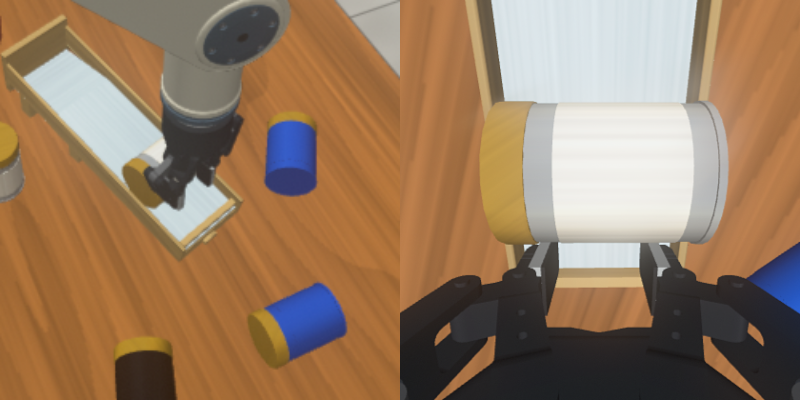

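The tin is moving up squarely in the chute, with the fingers at its rear on both sides of centre and about 13 N of push. I'll carry on.

Call:
{"api": "carry_out", "payload": {
  "targets": [
    {"dp": [7, 0, -1], "yaw": 0},
    {"dp": [14, 0, -2], "yaw": 0},
    {"dp": [21, 0, -3.3], "yaw": 0},
    {"dp": [28, 0, -4.4], "yaw": 0},
    {"dp": [35, 0, -5.5], "yaw": 0},
    {"dp": [42, 0, -6.6], "yaw": 0},
    {"dp": [49, 0, -7.7], "yaw": 0},
    {"dp": [56, 0, -8.8], "yaw": 0},
    {"dp": [63, 0, -10], "yaw": 0},
    {"dp": [70, 0, -11], "yaw": 0},
    {"dp": [77, 0, -12], "yaw": 0},
    {"dp": [84, 0, -13], "yaw": 0}
  ]
}}

```text
clock: 6.2
eef_pos: [550.7, 34.2, 76.9]
tcp_rot: [3.137, 0.007, 1.892]
contact_force: [2.3, -28.0, 20.5]
opening: 0.502
grasp_force: 13.6
```

Call:
{"api": "carry_out", "payload": {
  "targets": [
    {"dp": [6, 0, -1], "yaw": 0},
    {"dp": [12, 0, -2], "yaw": 0},
    {"dp": [18, 0, -3], "yaw": 0},
    {"dp": [24, 0, -4], "yaw": 0},
    {"dp": [30, 0, -5], "yaw": 0},
    {"dp": [36, 0, -6], "yaw": 0},
    {"dp": [42, 0, -7], "yaw": 0},
    {"dp": [47, 0, -7.5], "yaw": 0},
    {"dp": [51, 0, -8], "yaw": 0}
  ]
}}

```text
clock: 7.32
eef_pos: [534.5, 83.0, 84.7]
tcp_rot: [3.138, 0.006, 1.892]
contact_force: [3.4, -27.4, 21.2]
opening: 0.5
grasp_force: 13.5
```

```bash
python3 - <<'E'
from h import *
im=save('side','s5.png');w=save('wrist','w5.png')
s=r.sense();print(s['contact_force'],s['eef_pos'],s['clock'])
cv2.imwrite('pics/m5.png',np.hstack([cv2.resize(im[150:400,200:450],(400,400)),cv2.resize(w[:,70:490],(400,400))]))
E
```

```text
[  3.48250286 -18.42152701  14.91137387] [534.36775906  83.68319459  84.60857297] 7.425
```

View pics/m5.png

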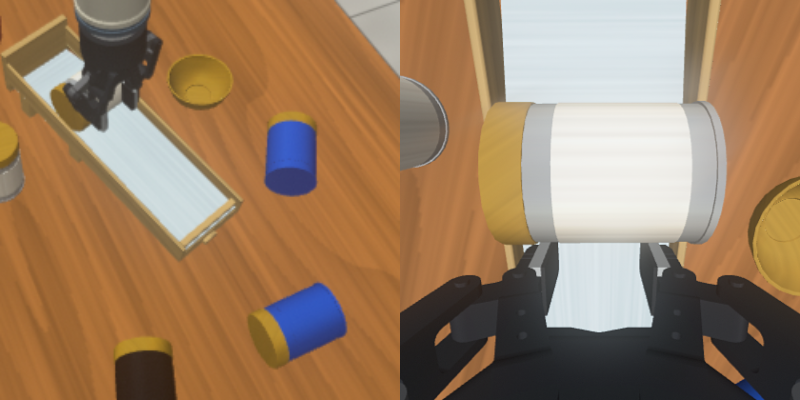

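The tin is close to the crest, square and between the cheeks, but friction loads the push to about 28 N. So that it doesn't shoot off, I'll ease back, drop the fingers, and push the last stretch with them rising so that the tin rolls.

Call:
{"api": "carry_out", "payload": {
  "targets": [
    {"dp": [-2, 0, 0], "yaw": 0},
    {"dp": [-4, 0, 3], "yaw": 0},
    {"dp": [-5, 0, 7], "yaw": 0},
    {"dp": [-6, 0, 11], "yaw": 0},
    {"dp": [-6, 0, 13], "yaw": 0},
    {"dp": [-6, 0, 13], "yaw": 0}
  ]
}}

```text
clock: 8.18
eef_pos: [533.4, 80.4, 69.0]
tcp_rot: [-3.141, -0.0, 1.889]
contact_force: [-0.2, -0.1, -0.2]
opening: 0.502
grasp_force: 0.0
```

Call:
{"api": "carry_out", "payload": {
  "targets": [
    {"dp": [3, 0, -3], "yaw": 0},
    {"dp": [6, 0, -6], "yaw": 0},
    {"dp": [9, 0, -9], "yaw": 0},
    {"dp": [12, 0, -12], "yaw": 0},
    {"dp": [15, 0, -14], "yaw": 0},
    {"dp": [18, 0, -16], "yaw": 0},
    {"dp": [20, 0, -17], "yaw": 0}
  ]
}}

```text
clock: 9.05
eef_pos: [527.4, 98.8, 86.8]
tcp_rot: [-3.141, 0.001, 1.89]
contact_force: [-2.0, -9.0, 5.9]
opening: 0.501
grasp_force: 4.1
```

```bash
python3 - <<'E'
from h import *
w=save('wrist','w6.png');im=save('side','s6.png')
s=r.sense();print(s['contact_force'],s['eef_pos'],s['clock'])
cv2.imwrite('pics/m6.png',np.hstack([cv2.resize(im[120:320,180:380],(400,400)),cv2.resize(w[:,70:490],(400,400))]))
E
```

```text
[-0.92849314 -6.97540344  4.28583599] [527.41874112  98.97900675  86.81099818] 9.15
```

View pics/m6.png

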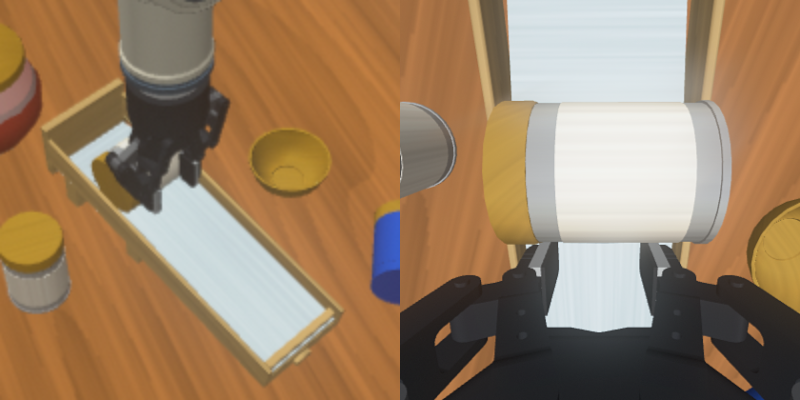

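The tin is still touching the fingers, square and just short of the crest, at only about 8 N. My picture allowance is used up, so from here I'll check by numbers. I'll do the same rolling push once more.

Call:
{"api": "carry_out", "payload": {
  "targets": [
    {"dp": [-2, 0, 0], "yaw": 0},
    {"dp": [-4, 0, 4], "yaw": 0},
    {"dp": [-5, 0, 8], "yaw": 0},
    {"dp": [-5, 0, 12], "yaw": 0},
    {"dp": [-5, 0, 12], "yaw": 0}
  ]
}}

```text
clock: 9.78
eef_pos: [528.6, 94.6, 73.8]
tcp_rot: [-3.141, -0.0, 1.889]
contact_force: [-0.3, -0.4, 0.9]
opening: 0.497
grasp_force: 0.0
```

Call:
{"api": "carry_out", "payload": {
  "targets": [
    {"dp": [3, 0, -3], "yaw": 0},
    {"dp": [6, 0, -6], "yaw": 0},
    {"dp": [9, 0, -9], "yaw": 0},
    {"dp": [12, 0, -11], "yaw": 0},
    {"dp": [15, 0, -12], "yaw": 0},
    {"dp": [18, 0, -13], "yaw": 0},
    {"dp": [20, 0, -13], "yaw": 0}
  ]
}}

```text
clock: 10.65
eef_pos: [522.7, 113.8, 87.4]
tcp_rot: [3.141, -0.0, 1.889]
contact_force: [0.6, -1.7, 0.3]
opening: 0.499
grasp_force: 0.7
```

```bash
cat > seg.py <<'E'
from h import *
s=r.sense();print(np.round(s['contact_force'],1),np.round(s['eef_pos'],1),s['clock'])
for f in('w5.png','w6.png',None):
    w=cv2.imread('pics/'+f) if f else save('wrist','wn%d.png'%(s['clock']*100))
    h=cv2.cvtColor(w,cv2.COLOR_BGR2HSV)
    # brass lid strip and paper: columns across tin middle; print row profile of column 290 & lid col 175
    m=cv2.inRange(h,(18,110,80),(28,255,255));n,l,st,_=cv2.connectedComponentsWithStats(m)
    print(f,[tuple(int(v) for v in q) for q in st[1:] if q[4]>300])
    print(w[0:300:12,290].mean(1).astype(int), (w[0:300:12,290,0].astype(int)-w[0:300:12,290,2]))
E
python3 seg.py
```

```text
[ 0.6 -1.7  0.3] [522.7 113.8  87.4] 10.65
w5.png [(0, 72, 44, 126, 3962), (152, 107, 60, 170, 6270), (436, 180, 124, 132, 13601)]
[223 223 226 225 227 225 223 228 229 211 234 238 239 238 241 238 240 239
 240 232 215 177 225 225 225] [ 14  16  14  14  14  14  13  13  12 -16  -8  -6  -5  -6  -4  -5  -4  -6
  -5 -11 -16 -12  11  12  14]
w6.png [(0, 102, 58, 134, 5664), (156, 106, 59, 151, 6284), (435, 206, 125, 126, 12803)]
[221 225 224 225 221 221 226 228 226 215 239 239 237 240 239 242 238 238
 233 232 218 175 227 226 225] [ 16  15  15  14  16  16  13  12  11 -14  -5  -6  -5  -5  -5  -3  -6  -6
  -9 -12 -15 -11  12  13  13]
None [(147, 0, 27, 62, 425), (371, 0, 32, 44, 445), (157, 107, 59, 173, 6155), (0, 136, 65, 132, 6288), (431, 230, 129, 116, 11080)]
[ 78  83  86 220 226 224 226 225 229 218 239 240 239 240 237 233 237 240
 236 229 216 170 229 228 228] [-37 -35 -31  15  13  14  13  12  10 -14  -8  -5  -5  -6  -6  -7  -6  -6
  -8 -14 -14 -10  12  13  14]
```

Call:
{"api": "carry_out", "payload": {
  "targets": [
    {"dp": [-2, 0, 3], "yaw": 0},
    {"dp": [-3, 0, 8], "yaw": 0},
    {"dp": [-3, 0, 12], "yaw": 0},
    {"dp": [0, 0, 9], "yaw": 0},
    {"dp": [3, 0, 6], "yaw": 0},
    {"dp": [6, 0, 3], "yaw": 0},
    {"dp": [9, 0, 1], "yaw": 0},
    {"dp": [12, 0, 0], "yaw": 0},
    {"dp": [15, 0, 0], "yaw": 0},
    {"dp": [18, 0, 0], "yaw": 0},
    {"dp": [20, 0, 0], "yaw": 0}
  ]
}}

```text
clock: 12.08
eef_pos: [516.3, 132.7, 87.2]
tcp_rot: [-3.141, 0.0, 1.889]
contact_force: [0.7, -2.0, 1.2]
opening: 0.496
grasp_force: 0.8
```

```bash
sed -i "s/('w5.png','w6.png',None)/(None,)/" seg.py; python3 seg.py
```

```text
[ 0.7 -2.   1.2] [516.3 132.7  87.2] 12.075
None [(122, 8, 83, 105, 923), (351, 29, 75, 36, 581), (159, 107, 58, 170, 6010), (0, 176, 72, 130, 7014), (433, 257, 127, 101, 8211)]
[125 169 173 124  90 104 226 223 223 214 235 241 239 237 238 236 242 240
 237 227 214 233 230 230 230] [-105  -87  -88  -66  -39  -28   12   13   10  -16  -10   -5   -5   -6
   -5   -7   -5   -5   -9  -13  -15   11   12   13   14]
```

```bash
python3 - <<'E'
from h import *
p=np.load('p.npy');c=cal('wrist')
th=np.linspace(0,2*np.pi,73)
for X in(80,90,100,110,120,128):
    z=57+.158*(X+132) if X<70 else 83+.123*(128-X)
    q=proj('wrist',T(p,np.c_[X+32*np.cos(th),0*th,z+32*np.sin(th)]),c);print(X,q[:,1].min(),q[:,1].max())
print(proj('wrist',T(p,[(160,0,47),(160,0,105),(170,0,105),(75,0,57)]),c))
R=cv2.Rodrigues(np.array([0,0,-p[2]]))[0];print(R@(np.array(r.sense()['eef_pos'])-[p[0],p[1],0]))
s=cv2.imread('pics/s6.png')
im=save('wrist','w7.png')
E=im[:,290].astype(int);print([(i,*E[i]) for i in range(0,120,4)]);print([(i,*E[i]) for i in range(225,262,3)])
E
```

```text
80 187.69309080302605 329.02496012539785
90 165.50320294261297 307.10363165230086
100 142.46368997973133 285.1228710471511
110 118.46137462160922 262.985200892188
120 93.51279138465762 240.72013405840818
128 72.85237062040875 222.7863658628969
[[267.70351214  85.26632358]
 [261.99393591  63.28028679]
 [261.57681709  31.38098262]
 [268.49028976 241.51413367]]
[72.6236637  -5.00347293 87.20928181]
[(0, np.int64(74), np.int64(123), np.int64(181)), (4, np.int64(74), np.int64(122), np.int64(179)), (8, np.int64(123), np.int64(179), np.int64(210)), (12, np.int64(121), np.int64(177), np.int64(209)), (16, np.int64(124), np.int64(179), np.int64(211)), (20, np.int64(125), np.int64(181), np.int64(213)), (24, np.int64(125), np.int64(181), np.int64(213)), (28, np.int64(126), np.int64(180), np.int64(211)), (32, np.int64(124), np.int64(178), np.int64(210)), (36, np.int64(97), np.int64(140), np.int64(167)), (40, np.int64(65), np.int64(88), np.int64(103)), (44, np.int64(68), np.int64(93), np.int64(109)), (48, np.int64(70), np.int64(94), np.int64(108)), (52, np.int64(74), np.int64(96), np.int64(109)), 
[... 793 characters left out ...]
4(238), np.int64(241))]
[(225, np.int64(223), np.int64(233), np.int64(236)), (228, np.int64(221), np.int64(231), np.int64(234)), (231, np.int64(222), np.int64(231), np.int64(234)), (234, np.int64(219), np.int64(228), np.int64(231)), (237, np.int64(211), np.int64(223), np.int64(225)), (240, np.int64(203), np.int64(216), np.int64(219)), (243, np.int64(191), np.int64(203), np.int64(208)), (246, np.int64(183), np.int64(193), np.int64(195)), (249, np.int64(168), np.int64(177), np.int64(179)), (252, np.int64(236), np.int64(234), np.int64(225)), (255, np.int64(235), np.int64(232), np.int64(224)), (258, np.int64(235), np.int64(232), np.int64(224)), (261, np.int64(235), np.int64(232), np.int64(224))]
```

By the stop's edges in the wrist view the tin is at about x = 106 mm. That is past the crest, but it still lies lightly against the fingers. I'll follow on slowly towards the stop with low fingers.

Call:
{"api": "carry_out", "payload": {
  "targets": [
    {"dp": [-3, 0, 0], "yaw": 0},
    {"dp": [-4, 0, 4], "yaw": 0},
    {"dp": [-4, 0, 10], "yaw": 0},
    {"dp": [-4, 0, 12], "yaw": 0},
    {"dp": [-4, 0, 12], "yaw": 0}
  ]
}}

```text
clock: 12.8
eef_pos: [517.4, 128.8, 75.0]
tcp_rot: [-3.141, -0.0, 1.889]
contact_force: [-0.1, 0.6, 0.4]
opening: 0.499
grasp_force: 0.0
```

```bash
cat > seg2.py <<'E'
from h import *
s=r.sense();print(np.round(s['contact_force'],1),np.round(s['eef_pos'],1),s['clock'])
for k in range(2):
    im=save('wrist','w%d_%d.png'%(s['clock']*100,k)).astype(int);d=im[:,290,2]-im[:,290,0]
    print('stop rows',np.where(d[:200]>20)[0][[0,-1]] if (d[:200]>20).any() else None,'tin rows',[i for i in range(60,300) if d[i]*d[i-1]<0 and abs(d[i]-d[i-1])>3])
E
python3 seg2.py
```

```text
[-0.1  0.6  0.4] [517.4 128.8  75. ] 12.8
stop rows [ 0 53] tin rows [93, 253]
stop rows [ 0 54] tin rows [93, 253]
```

```bash
cat > loc.py <<'E'
from h import *
from scipy.optimize import brentq
p=np.load('p.npy');th=np.linspace(0,2*np.pi,361)
def loc(base,top,bot):
    c=cal('wrist');q=lambda sh:p+[sh*np.cos(p[2]),sh*np.sin(p[2]),0]
    sh=brentq(lambda s:proj('wrist',T(q(s),[(160,0,47)]),c)[0,1]-base,-30,30)
    f=lambda X:proj('wrist',T(q(sh),np.c_[X+32*np.cos(th),0*th,(89.5 -.158*(75-X) if X<75 else 83+.123*(128-X))+32*np.sin(th)]),c)[:,1]
    print('shift',sh,'tin x',brentq(lambda X:f(X).min()-top,40,150),brentq(lambda X:f(X).max()-bot,40,150))
E
python3 -c "
from loc import *
loc(54,93,253)"
```

```text
shift 8.31473791933718 tin x 106.14757866427132 107.29538371465999
```

The tin rests at x ≈ 106.5 on the dip floor and doesn't roll on by itself, with the fingers clear of it. I'll roll it gently the remaining 21 mm or so.

Call:
{"api": "carry_out", "payload": {
  "targets": [
    {"dp": [3, 0, 0], "yaw": 0},
    {"dp": [5, 0, -1], "yaw": 0},
    {"dp": [7.5, 0, -2], "yaw": 0},
    {"dp": [10, 0, -4], "yaw": 0},
    {"dp": [12.5, 0, -5], "yaw": 0},
    {"dp": [15, 0, -6], "yaw": 0},
    {"dp": [17.5, 0, -7], "yaw": 0},
    {"dp": [20, 0, -7], "yaw": 0},
    {"dp": [22, 0, -7], "yaw": 0},
    {"dp": [23, 0, -7], "yaw": 0},
    {"dp": [23, 0, -7], "yaw": 0}
  ]
}}

```text
clock: 14.28
eef_pos: [510.3, 150.8, 82.2]
tcp_rot: [-3.141, -0.0, 1.889]
contact_force: [0.9, 0.1, 0.8]
opening: 0.496
grasp_force: 0.0
```

```bash
python3 seg2.py
```

```text
[0.9 0.1 0.8] [510.3 150.8  82.2] 14.275
stop rows [  0 110] tin rows [253]
stop rows [  0 110] tin rows [253]
```

```bash
python3 - <<'E'
from loc import *
import glob
f=sorted(glob.glob('pics/w142*_1.png'))[-1];im=cv2.imread(f).astype(int)[:,290];print([(i,*map(int,im[i])) for i in list(range(60,130,5))+list(range(225,262,4))])
c=cal('wrist');p=p+8.3*np.array([np.cos(p[2]),np.sin(p[2]),0])
for X in (115,120,124,128):
    q=proj('wrist',T(p,np.c_[X+32*np.cos(th),0*th,83+.123*(128-X)+32*np.sin(th)]),c)[:,1];print(X,q.min(),q.max())
print(proj('wrist',T(p,[(160,0,47),(160,0,105)]),c))
E
```

```text
[(60, 79, 125, 178), (65, 123, 177, 208), (70, 121, 175, 206), (75, 124, 177, 209), (80, 128, 181, 212), (85, 129, 179, 209), (90, 132, 178, 207), (95, 101, 125, 141), (100, 104, 126, 142), (105, 104, 125, 140), (110, 204, 220, 226), (115, 219, 230, 235), (120, 228, 236, 240), (125, 229, 235, 237), (225, 228, 237, 240), (229, 224, 233, 237), (233, 213, 224, 227), (237, 207, 219, 223), (241, 196, 208, 213), (245, 192, 203, 207), (249, 178, 187, 190), (253, 189, 191, 187), (257, 233, 230, 222), (261, 231, 228, 220)]
115 131.72917527431196 279.1760439944921
120 119.30903213769052 267.76858271342576
124 109.186170989113 258.62415206846765
128 98.89756397810307 249.4617813800945
[[267.60473838 105.27521432]
 [261.71574458  93.49487203]]
```

The tin is at about 125 mm. I'll nudge it the last few millimetres until the stop is felt.

Call:
{"api": "carry_out", "payload": {
  "targets": [
    {"dp": [1, 0, 0], "yaw": 0},
    {"dp": [2, 0, 0], "yaw": 0},
    {"dp": [3, 0, 0], "yaw": 0},
    {"dp": [3, 0, 0], "yaw": 0}
  ]
}}

```text
clock: 14.88
eef_pos: [510.1, 152.7, 82.4]
tcp_rot: [3.141, 0.002, 1.89]
contact_force: [2.6, -7.5, 0.4]
opening: 0.502
grasp_force: 3.9
```

```bash
python3 seg2.py
```

```text
[ 2.6 -7.5  0.4] [510.1 152.7  82.4] 14.875
stop rows [  0 110] tin rows [253]
stop rows [  0 110] tin rows []
```

The stop is felt: 7.5 N with the arm halted. I'll back away and then go up.

Call:
{"api": "carry_out", "payload": {
  "targets": [
    {"dp": [-2, 0, 0], "yaw": 0},
    {"dp": [-6, 0, 0], "yaw": 0},
    {"dp": [-14, 0, -1], "yaw": 0},
    {"dp": [-26, 0, -3], "yaw": 0},
    {"dp": [-40, 0, -10], "yaw": 0},
    {"dp": [-50, 0, -30], "yaw": 0},
    {"dp": [-60, 0, -60], "yaw": 0},
    {"dp": [-60, 0, -95], "yaw": 0},
    {"dp": [-60, 0, -125], "yaw": 0},
    {"dp": [-60, 0, -145], "yaw": 0},
    {"dp": [-60, 0, -150], "yaw": 0},
    {"dp": [-60, 0, -150], "yaw": 0}
  ]
}}

```text
clock: 16.48
eef_pos: [528.3, 96.1, 232.2]
tcp_rot: [3.141, 0.0, 1.889]
contact_force: [-0.3, -0.7, 0.3]
opening: 0.504
grasp_force: 0.0
```

```bash
python3 seg2.py; python3 - <<'E'
from loc import *
import glob
im=save('wrist','wf.png').astype(int)[:,290];print([(i,int(im[i,2]-im[i,0]),int(im[i].mean())) for i in range(0,300,4)])
c=cal('wrist');p=p+8.3*np.array([np.cos(p[2]),np.sin(p[2]),0])
for X in (110,116,122,128):
    q=proj('wrist',T(p,np.c_[X+32*np.cos(th),0*th,83+.123*(128-X)+32*np.sin(th)]),c)[:,1];print(X,q.min(),q.max())
print(proj('wrist',T(p,[(160,0,47),(160,0,105),(170,0,105)]),c))
E
```

```text
[-0.3 -0.7  0.3] [528.3  96.1 232.2] 16.475
stop rows [ 0 43] tin rows [122]
stop rows [ 0 43] tin rows [122]
[(0, 113, 135), (4, 110, 134), (8, 110, 136), (12, 108, 135), (16, 107, 135), (20, 106, 134), (24, 88, 182), (28, 88, 186), (32, 87, 185), (36, 41, 96), (40, 43, 103), (44, 14, 241), (48, 6, 242), (52, 6, 243), (56, 5, 244), (60, 3, 246), (64, 6, 243), (68, 6, 242), (72, 5, 245), (76, 4, 246), (80, 4, 246), (84, 5, 244), (88, 6, 244), (92, 9, 242), (96, 11, 237), (100, 14, 230), (104, 16, 218), (108, 18, 210), (112, 15, 191), (116, 13, 176), (120, 10, 159), (124, -12, 235), (128, -12, 236), (132, -12, 236), (136, -12, 237), (140, -12, 237), (144, -13, 236), (148, -12, 237), (152, -12, 238), (156, -12, 238), (160, -12, 238), (164, -12, 238), (168, -12, 238), (172, -12, 238), (176, -12, 237), (180, -13, 237), (184, -13, 237), (188, -13, 237), (192, -13, 237), (196, -12, 237), (200, -12, 237), (204, -12, 237), (208, -13, 236), (212, -12, 236), (216, -13, 236), (220, -12, 235), (224, -13, 235), (228, -13, 235), (232, -13, 235), (236, -13, 235), (240, -12, 235), (244, -13, 234), (248, -13, 234), (252, -12, 235), (256, -14, 235), (260, -13, 234), (264, -13, 234), (268, -13, 235), (272, -13, 235), (276, -13, 235), (280, -12, 236), (284, -12, 236), (288, -13, 236), (292, -13, 236), (296, -13, 236)]
110 64.76403428393374 143.10737376550227
116 56.98674586071101 136.18114432039354
122 49.13661515296741 129.2297332853464
128 41.21405705091638 122.25123851529011
[[273.3241948   52.64555056]
 [271.94174927  34.7689186 ]
 [271.86431589  20.03102402]]
```

The tin measures x ≈ 128 mm, against the stop and still, and the hand is clear.

```bash
python3 -c "
from rig import r
print(r.sign_off())"
```

```text
the job is handed in; nothing more can be done
None
```

I pushed the tin up the chute and over the crest. My last wrist-camera reading has it still at x ≈ 128 mm against the end stop, and the hand is clear and the job handed in at about 16.6 s; the sign-off gave no verdict.

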